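# Finish riveting the panel of a cardboard control box

### The arm

A 6-joint arm with a two-finger parallel gripper is mounted at the origin on the work surface. World frame = base frame: x ahead of the robot, y to its left, z up, the work surface at z = 0. Lengths are in m, angles in rad, forces in N, time in s.
With the tool pointing down it reaches from about 0.275 to 0.875 m from the base axis. Payload 12.5 kg.
Tool frame: the origin (TCP) lies on the centre line of the jaws, within the pads' length; the fingertips stand 14 mm ahead of it and the grasp point (between the pads) lies 5 mm behind it; z points along the fingers, y is the direction in which the jaws open and shut (so a half turn about z gives the same grasp; the last joint's range is limited). The gripper opens to 85 mm and grips with 20 to 120 N. Pads are 22 mm wide; open, the fingers measure 114 mm over their backs; the gripper's body (76 mm by 85 mm) begins 54 mm behind the grasp point. The pads swing forward as they close: fully open they stand 13 mm farther back than shut.
Start: joints at [-1.352, 0.351, 1.652, -0, 1.139, -0.085], TCP at [0.165, -0.525, 0.245] pointing down, gripper open.
Joint ranges: [-2.75, 2.75], [-0.79, 2.1], [0.01, 2.65], [-1.57, 4.71], [0.07, 3.14], [-2.87, 2.87]. Speed limits (rad/s): [2.22, 2.22, 2.79, 3.14, 3.14, 3.14].

### API

Orientations are given as a rotation vector (axis times angle).
In Python, from rig import sensors, cams, ticket gives the robot as it stands. The module is installed in compiled form; this text tells all that it offers.
- The arm moves only by the shell command python3 -m handwheel 'ROWS' [FORCE]. ROWS is JSON, a list of rows, each a list of 7 numbers: the turn, a rotation vector about the tool's x, y, z in degrees, then the shift along the tool's x, y, z in mm, then the opening in per cent of the stroke, from 0 (shut) to 100 (fully open). In form: [[rx, ry, rz, tx, ty, tz, jaw], ...]. A call has 1 to 12 rows; each row is the pose to reach, as a shift and turn from the pose measured when the call began, along the tool's axes at that moment; what a row does not reach only later rows make up. A row lasts 1/10 s, in which the tool goes at most 50 mm and 8.59 degrees, less where a joint would pass 70% of its speed; a pose out of reach is approached as far as the arm can. A call with a gripper value outside its range is refused whole. The fingers move at their own pace and stop on an object; FORCE is the grip in N (left out, the last holds). Time passes only in rows, so rows that repeat a pose let the fingers close. It gives the time, the measured TCP pose, the force and the opening at its end, in the units of the state.
- sensors.observe(): the state, without advancing time (a new reading comes with each control period).
- cams.get_image(name): name is "scene" or "top" or "wrist"; returns the picture (480x640x3 uint8, red, green, blue); there is no depth.
- cams.calibration(name): a dict with "mtx" (3x3 intrinsics, pixels), "D" ([k1, k2, p1, p2, k3] as OpenCV has them; the pictures are not rectified), "extrinsics" (4x4, takes a point from camera to world coordinates); the wrist camera has in their place "T_tool_cam" (4x4, takes a point from camera to tool coordinates, whose origin is the TCP and whose axes are the flange's). Camera axes: x right, y down, z forward; pixel columns grow to the right and rows downward; lengths in m; the calibration is good to about 2 mm. A picture is of the moment at which its call begins: read the wrist's pose just before it. calibration takes no time and is no camera call.
- ticket.sign_off(): hands the job in, once; it reports no verdict.
The state is a dict: "t": time; "joint_positions": joint angles; "joint_vel": joint speeds; "joint_efforts": joint torques, N m; "ee_pos": TCP position; "orientation": TCP orientation; "contact_force": force on the tool from outside, world axes, zero at the start; "torque": the same for the moment, N m; "finger_gap": finger opening in m.
Only numpy, scipy, OpenCV 4.12 (cv2) and the standard library are available. Lean on these libraries where they do the work, as an engineer would, in place of code of your own. Each camera call takes 0.05 s, during which the arm holds its last target.

### The job

Finish fastening the panel of the cardboard control box with its green push rivets: take the green rivet out of the upturned egg carton, set it in the panel's empty corner hole with its collar flat on the panel, and push its centre pin down flush so that it spreads and holds. One green rivet that is already in the panel still has its pin standing up: push that one flush too. Leave the orange and the blue rivet in the carton and everything else on the table where it is.

Things in the scene. Friction and masses are not known exactly. Their poses are not given: they have to be found in the camera images.
- new_rivet_mid (a point): loose green push rivet standing head up in a cup of the egg carton, about 18 g: collar 24 mm across, 5 mm thick, above it the centre pin's round head, 14 mm across, 4 mm thick, its top 16 mm above the collar's underside; below, a 9 mm split shank 19 mm long with rounded ends. Point: on the axis, 7.5 mm above the collar's underside; z up along the axis
- new_pin (a joint): its centre pin: 0 = up, 0.010 m = fully down, hard stop: head sunk in the collar, its top 6 mm above the collar's underside and 1 mm above the collar's rim. About 7 N of friction; stays where it is left. Going down it spreads the shank's two legs, so that a rivet pressed outside the hole no longer fits in
- empty_hole (a point): centre of the empty corner hole, at the panel's top face, 70 mm above the table: 12 mm wide, through 8 mm of board, hollow below. z up, x and y along the box's sides. Box: fixed, brown cardboard, 166 x 210 x 70 mm, grey-blue panel on top; holes in a 100 x 140 mm rectangle, the empty corner varies. A red cap, 30 mm wide, 8 mm high, stands in the panel's middle; other marks are flat
- proud_rivet_mid (a point): green rivet of the same size in another corner hole of the panel, its pin still up, its collar's underside on the panel. Point: on its axis, 7.5 mm above the collar's underside; z up. The two other corner rivets, green too, are already flush
- proud_pin (a joint): centre pin of that rivet, same values and behaviour: 0 = up, 0.010 m = fully down; starts between 0 and 0.003
- orange_rivet_mid (a point): orange rivet of the same shape in another cup of the carton, to be left; point on its axis 7.5 mm above the collar's underside
- blue_rivet_mid (a point): blue rivet of the same shape in another cup of the carton, to be left; point on its axis 7.5 mm above the collar's underside
- egg_carton: upturned grey pulp carton of 2 x 3 cups, 108 x 158 x 46 mm, fixed; origin in the centre of its underside, y along the long side. Cups 50 mm apart; three, with flat tops 27 mm across at 46 mm and a 12 mm hole, hold a rivet each by its collar, at x, y = (-25,-50), (25,0), (-25,50) mm; the others are closed, 43 mm high
- glue_bottle: white glue bottle, 60 mm wide, 165 mm high, far side of the table; origin at the centre of its underside; leave
- paint_bottle: dark red paint bottle, 54 mm wide, 140 mm high, far side; origin at the centre of its underside; leave
- straw_tin: red-banded tin 77 mm wide, 100 mm high, with pale blue straws up to 185 mm; far side; origin at the centre of its underside; leave
- marker: black and blue marker pen lying on the table, 130 x 14 mm, to the left; origin below its middle; leave
- wood_slice: round slice of wood, 68 mm wide, 11 mm thick, lying on the table to the right; origin at the centre of its underside; leave

How it is judged:
On the way:
1. the green rivet from the carton stands in the empty hole with its collar on the panel (horizontal distance between new_rivet_mid and empty_hole below 0.003 m and z of new_rivet_mid in the frame of empty_hole between 0.0055 and 0.0095 m and angle between new_rivet_mid's own z axis and vertical below 0.1 rad), for 0.1 s.
At the end, for the whole second after the job is handed in: New green rivet in the once empty hole (3 mm, collar on panel within 2 mm, upright within 0.1 rad); both pins within 1.5 mm of fully down, at rest; the once proud rivet moved under 4 mm, upright within 0.1 rad; orange and blue rivets moved under 15 mm, other loose things under 30 mm (all of step 1 and value of joint each of new_pin, proud_pin above 0.0085 m and distance of proud_rivet_mid from where it was at the start of the episode below 0.004 m and angle between proud_rivet_mid's own z axis and vertical below 0.1 rad and distance of each of orange_rivet_mid, blue_rivet_mid from where it was at the start of the episode below 0.015 m and velocity of joint new_pin below 0.01 m/s and distance of each of glue_bottle, paint_bottle, straw_tin, marker, wood_slice from where it was at the start of the episode below 0.03 m); the robot touches nothing.
It fails at once if the orange or the blue rivet is taken or knocked out of the carton (moved over 15 mm) (distance of any of orange_rivet_mid, blue_rivet_mid from where it was at the start of the episode above 0.015 m).
It fails at once if a bottle, the tin, the marker or the wood slice is shifted by more than 30 mm (distance of any of glue_bottle, paint_bottle, straw_tin, marker, wood_slice from where it was at the start of the episode above 0.03 m).
It also fails if it takes over 48 s, if anything falls off the work surface, if the arm or the gripper's body presses on something with over 40 N, if the wrist force passes 120 N, or if a joint passes its speed limit or range.

## Working session

There is one attempt and no reset: what is moved stays moved. The work goes in short steps, Python scripts to look and compute and a shell command to move; the robot and the scene stay as the last step left them, time stands still between calls to the robot, and variables do not carry over. Pictures are saved under pics/ and viewed, and the job is handed in when it is done.

```bash
mkdir -p pics; python3 - <<'E'
from rig import sensors,cams
import cv2
s=sensors.observe()
print({k:s[k] for k in('t','ee_pos','orientation','finger_gap','contact_force')})
for n in('scene','top','wrist'):
    im=cams.get_image(n); cv2.imwrite(f'pics/{n}0.png',im[:,:,::-1])
    print(n,cams.calibration(n))
E
```

```text
{'t': 0.0, 'ee_pos': array([ 0.16450071, -0.5244899 ,  0.24475439]), 'orientation': array([-3.10425601e+00, -4.75163266e-01,  7.98745248e-05]), 'finger_gap': 0.08521042175218584, 'contact_force': array([ 0.35651301,  0.29850074, -0.4668248 ])}
scene {'mtx': array([[433.31352494,   0.        , 315.75232302],
       [  0.        , 433.31352494, 237.92165642],
       [  0.        ,   0.        ,   1.        ]]), 'D': array([0.02233764, 0.        , 0.        , 0.        , 0.        ]), 'extrinsics': array([[ 0.84743504,  0.29454213, -0.44169988,  1.11504717],
       [ 0.53052901, -0.43876821,  0.72527335, -0.84378699],
       [ 0.01981969, -0.84895665, -0.5280907 ,  0.69449617],
       [ 0.        ,  0.        ,  0.        ,  1.        ]])}
top {'mtx': array([[485.85592585,   0.        , 317.46843917],
       [  0.        , 485.85592585, 242.88701642],
       [  0.        ,   0.        ,   1.        ]]), 'D': array([-0.0038966,  0.       ,  0.       ,  0.       ,  0.       ]), 'extrinsics': array([[-0.01012944, -0.98211948,  0.18798596,  0.40055829],
       [-0.99959444,  0.01494903,  0.024238  , -0.00674522],
       [-0.02661482, -0.1876642 , -0.9818726 ,  1.28288239],
       [ 0.        ,  0.        ,  0.        ,  1.        ]])}
wrist {'mtx': array([[398.61592633,   0.        , 316.09634271],
       [  0.        , 398.61592633, 241.45981168],
       [  0.        ,   0.        ,   1.        ]]), 'D': array([-0.01603206,  0.        ,  0.        ,  0.        ,  0.        ]), 'T_tool_cam': array([[ 1.47887100e-04, -9.59788329e-01, -2.80724673e-01,
         7.16144738e-02],
       [ 9.99999988e-01,  1.26368792e-04,  9.47540757e-05,
        -7.81108870e-04],
       [-5.54690181e-05, -2.80724684e-01,  9.59788336e-01,
        -1.28441997e-01],
       [ 0.00000000e+00,  0.00000000e+00,  0.00000000e+00,
         1.00000000e+00]])}
```

View pics/top0.png

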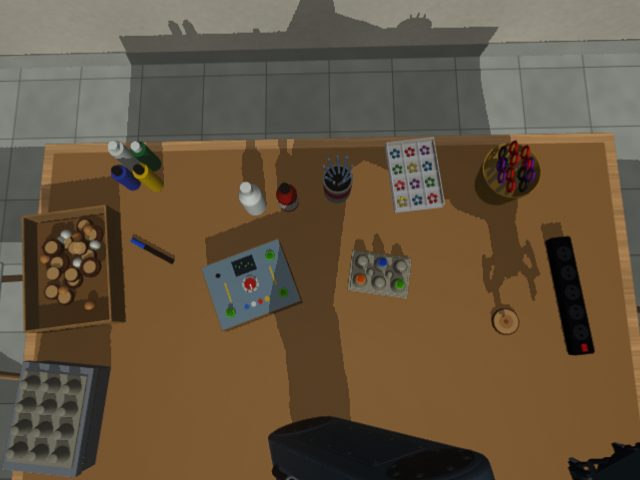

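View pics/scene0.png

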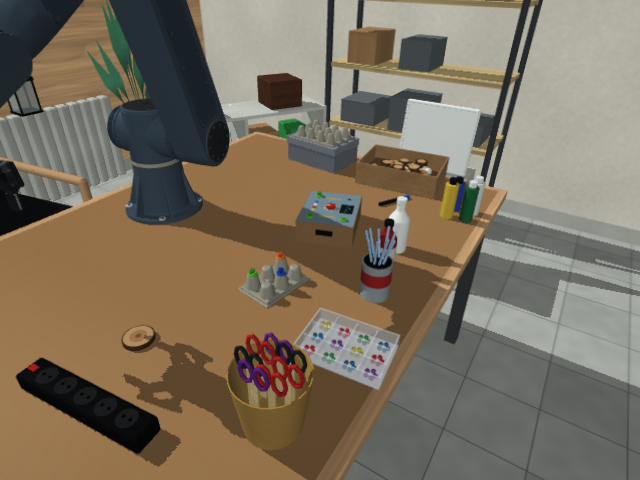

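View pics/wrist0.png

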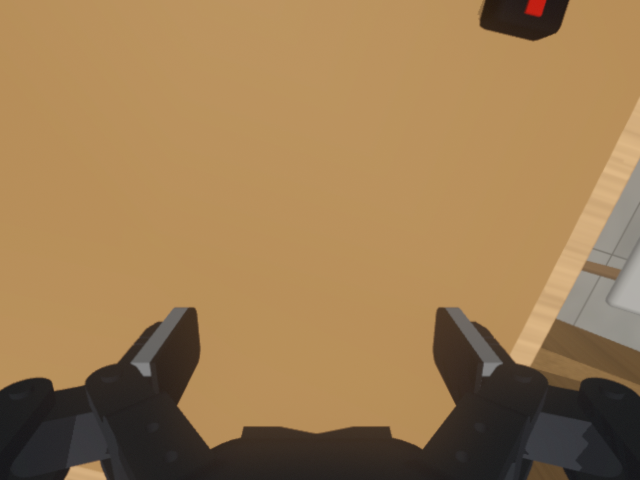

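```bash
python3 - <<'E'
import cv2,numpy as np
im=cv2.imread('pics/top0.png')
a=cv2.resize(im[235:335,195:305],None,fx=7,fy=6,interpolation=cv2.INTER_CUBIC)[:600,:800]
a=cv2.resize(im[235:335,195:305],None,fx=6,fy=6,interpolation=cv2.INTER_CUBIC)
cv2.imwrite('pics/tp.png',a)
cv2.imwrite('pics/tc.png',cv2.resize(im[240:305,340:420],None,fx=8,fy=8,interpolation=cv2.INTER_CUBIC))
im=cv2.imread('pics/scene0.png')
cv2.imwrite('pics/sc.png',cv2.resize(im[180:310,230:370],None,fx=4.5,fy=4.5,interpolation=cv2.INTER_CUBIC))
E
```

```text
(no output)
```

View pics/tp.png

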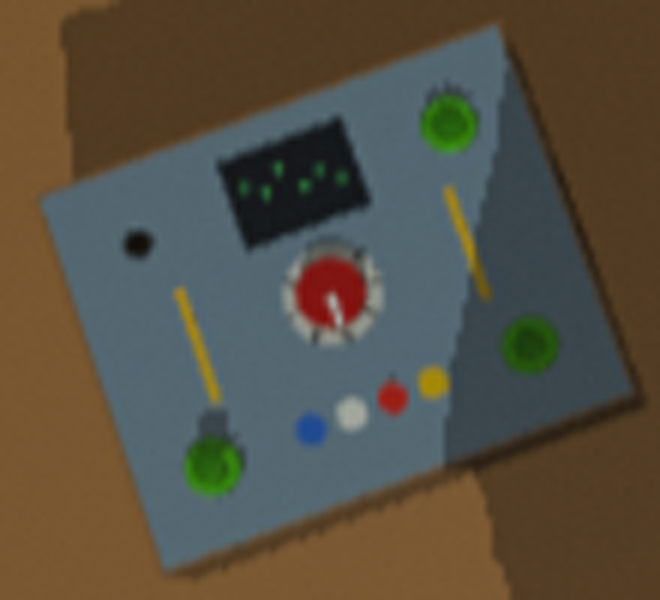

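View pics/tc.png

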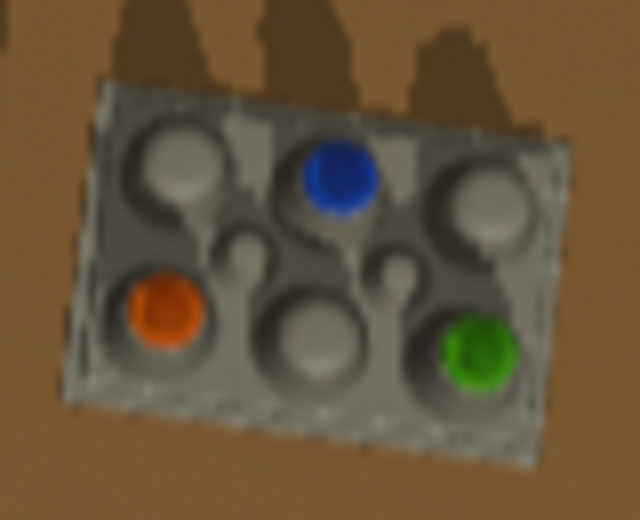

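View pics/sc.png

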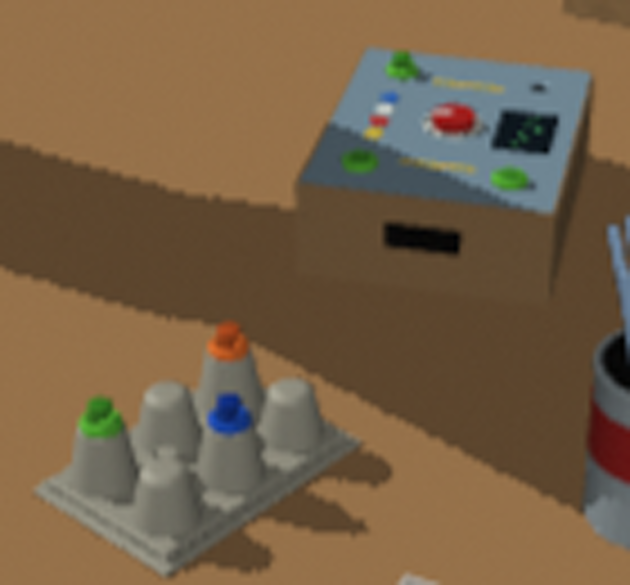

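```bash
cat > h.py <<'E'
import numpy as np,cv2
from rig import sensors,cams
from scipy.spatial.transform import Rotation as R
def ray(n,uv,z,T=None):
    c=cams.calibration(n)
    if T is None:T=c['extrinsics']
    p=cv2.undistortPoints(np.array([[uv]],float),c['mtx'],c['D'])[0,0]
    d=T[:3,:3]@np.array([p[0],p[1],1]);o=T[:3,3]
    return o+d*(z-o[2])/d[2]
def tool(s):
    T=np.eye(4);T[:3,:3]=R.from_rotvec(s['orientation']).as_matrix();T[:3,3]=s['ee_pos'];return T
def wristT(s): return tool(s)@cams.calibration('wrist')['T_tool_cam']
def plan(s,pos,yaw):
    """rows numbers to reach pos with tool down, tool y axis at yaw (mod pi)"""
    T=tool(s); best=None
    for k in(0,1):
        a=yaw+k*np.pi; y=np.array([np.cos(a),np.sin(a),0]);z=np.array([0,0,-1.]);x=np.cross(y,z)
        Rt=np.column_stack([x,y,z]); rv=R.from_matrix(T[:3,:3].T@Rt).as_rotvec(degrees=True)
        if best is None or np.linalg.norm(rv)<np.linalg.norm(best):best=rv
    return np.round(best,2),np.round(T[:3,:3].T@(np.array(pos)-T[:3,3])*1e3,1)
E
python3 - <<'E'
from h import *
P=lambda uv,z:ray('top',uv,z)
f=lambda c:(c[0]/6+195-.4,c[1]/6+235-.4)
g=lambda c:(c[0]/8+340-.4,c[1]/8+240-.4)
h=P(f((138,243)),.07);p=P(f((213,466)),.08);a=P(f((450,123)),.075);b=P(f((530,345)),.075)
for n,v in zip('hpab',(h,p,a,b)):print(n,v)
print([np.linalg.norm(v-w) for v,w in((h,p),(h,a),(p,b),(a,b))])
G=P(g((480,352)),.057);O=P(g((166,310)),.057);B=P(g((340,178)),.057);print('G',G,'O',O,'B',B,np.linalg.norm(G-O))
print('yaw box ',np.degrees(np.arctan2(*(h-p)[1::-1])),'carton long',np.degrees(np.arctan2(*(O-G)[1::-1])))
s=sensors.observe();print(tool(s).round(3))
E
```

```text
h [0.55380594 0.27626587 0.07      ]
p [0.45991044 0.24028135 0.08      ]
a [0.60224124 0.1443699  0.075     ]
b [0.50843433 0.11030642 0.075     ]
[np.float64(0.10105073718091702), np.float64(0.14059703231024998), np.float64(0.13882741100009524), np.float64(0.09980008519178671)]
G [ 0.52773869 -0.18230186  0.057     ] O [ 0.54232314 -0.08401313  0.057     ] B [ 0.58369055 -0.14030739  0.057     ] 0.09936488965458688
yaw box  20.968839296488973 carton long 81.5598174452776
[[ 0.954  0.299 -0.     0.164]
 [ 0.299 -0.954  0.001 -0.525]
 [ 0.    -0.001 -1.     0.245]
 [ 0.     0.     0.     1.   ]]
```

```bash
python3 - <<'E'
from h import *
s=sensors.observe()
print(plan(s,[.5277,-.1823,.14],np.radians(107.4)))
E
```

```text
(array([-0.05, -0.  ,  0.  ]), array([ 449. , -217.9,  105.1]))
```

```bash
python3 -m handwheel '[[0,0,0,42,-20,5,100],[0,0,0,84,-40,10,100],[0,0,0,126,-60,20,50],[0,0,0,168,-80,30,50],[0,0,0,210,-100,40,50],[0,0,0,252,-120,50,50],[0,0,0,294,-142,60,50],[0,0,0,336,-163,70,50],[0,0,0,378,-184,80,50],[0,0,0,415,-202,90,50],[0,0,0,449,-218,100,50],[0,0,0,449,-218,105,50]]' 30
python3 -m handwheel '[[0,0,0,0,0,0,50],[0,0,0,0,0,0,50]]'
python3 - <<'E'
from h import *
s=sensors.observe();print(s['t'],s['ee_pos'],s['orientation'],s['finger_gap'])
im=cams.get_image('wrist');cv2.imwrite('pics/w1.png',im[:,:,::-1])
c=cams.calibration('wrist')
T=wristT(s);Ti=np.linalg.inv(T)
def pix(p):
    q=Ti@np.r_[p,1];return cv2.projectPoints(q[None,:3],np.zeros(3),np.zeros(3),c['mtx'],c['D'])[0][0,0]
print(pix([.5277,-.1823,.062]),pix([.5277,-.1823,.051]),pix(s['ee_pos']))
E
```

```text
t: 1.35
ee_pos: [0.5298, -0.1792, 0.1391]
orientation: [-3.103, -0.481, 0.0]
contact_force: [-0.0, -0.4, 0.3]
finger_gap: 0.0429
t: 1.55
ee_pos: [0.5293, -0.1795, 0.139]
orientation: [-3.103, -0.48, 0.001]
contact_force: [0.1, -0.3, -0.0]
finger_gap: 0.0423
1.55 [ 0.52931963 -0.1795497   0.13896516] [-3.10285495e+00 -4.80292719e-01  1.03790247e-03] 0.04231239256064397
[321.64482102 265.83738092] [321.42335236 259.31704015] [318.21406417 332.23861386]
```

View pics/w1.png

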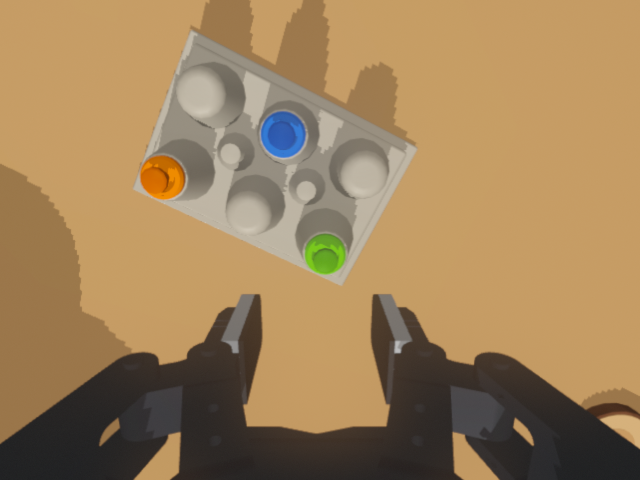

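```bash
python3 - <<'E'
import cv2
im=cv2.imread('pics/w1.png')
cv2.imwrite('pics/w1c.png',cv2.resize(im[220:290,290:360],None,fx=8,fy=8,interpolation=cv2.INTER_CUBIC))
E
```

```text
(no output)
```

View pics/w1c.png

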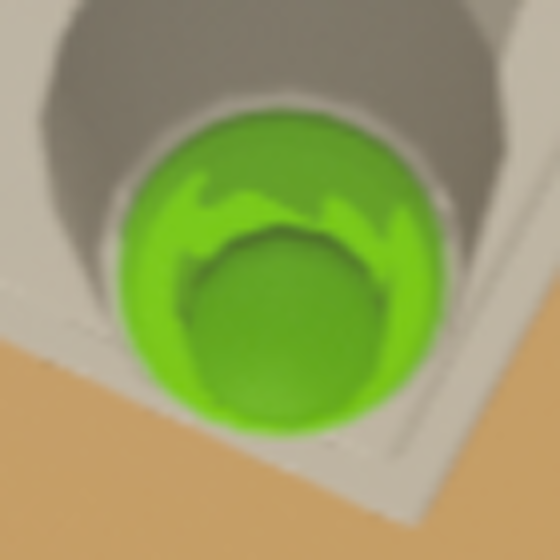

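```bash
python3 - <<'E'
from h import *
s=sensors.observe();T=wristT(s)
h=ray('wrist',(325.2,260.8),.062,T);c=ray('wrist',(324.8,253.5),.051,T);print(h,c)
m=(h+c)/2
print(s['ee_pos'],plan(s,[m[0],m[1],.0615],np.radians(107.4)))
E
```

```text
[ 0.53098667 -0.18362006  0.062     ] [ 0.53156119 -0.1834306   0.051     ]
[ 0.5293095  -0.17985771  0.13927195] (array([-0.08, -0.  ,  0.17]), array([ 0.8,  4.2, 77.8]))
```

```bash
python3 -m handwheel '[[0,0,0,0.8,4.2,30,50],[0,0,0,0.8,4.2,50,50],[0,0,0,0.8,4.2,50,50],[0,0,0,0.8,4.2,50,50]]'
python3 - <<'E'
from h import *
s=sensors.observe();print(s['t'],s['ee_pos'],s['orientation'],s['finger_gap'])
im=cams.get_image('wrist');cv2.imwrite('pics/w2.png',im[:,:,::-1])
cv2.imwrite('pics/w2c.png',cv2.resize(im[200:400,220:420,::-1],None,fx=3,fy=3,interpolation=cv2.INTER_CUBIC))
E
```

```text
t: 2.0
ee_pos: [0.5312, -0.1843, 0.09]
orientation: [-3.104, -0.478, -0.0]
contact_force: [-1.0, 0.8, 0.6]
finger_gap: 0.0427
2.0 [ 0.53120187 -0.18425027  0.09004354] [-3.10370963e+00 -4.77958670e-01 -9.55537064e-05] 0.04265711157646326
```

View pics/w2c.png

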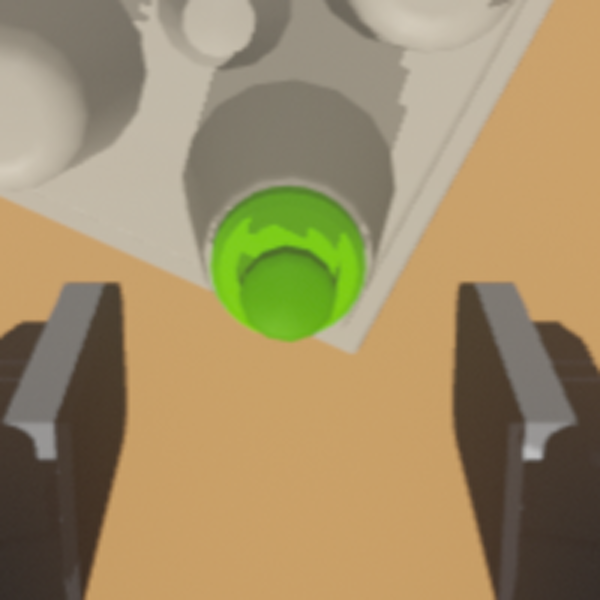

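```bash
python3 - <<'E'
from h import *
s=sensors.observe();T=wristT(s)
h=ray('wrist',(315.8,298.7),.062,T);c=ray('wrist',(315.8,287),.051,T);print(h,c)
m=(h+c)/2
print(s['ee_pos'],plan(s,[m[0],m[1],.0625],np.radians(107.4)))
E
```

```text
[ 0.53149846 -0.18334417  0.062     ] [ 0.53224727 -0.18309488  0.051     ]
[ 0.53159822 -0.18425788  0.09054099] (array([-0.03, -0.06,  0.12]), array([ 0.5, -0.9, 28. ]))
```

```bash
python3 -m handwheel '[[0,0,0,0.5,-0.7,15,50],[0,0,0,0.5,-0.7,28,50],[0,0,0,0.5,-0.7,28,45],[0,0,0,0.5,-0.7,28,35],[0,0,0,0.5,-0.7,28,20],[0,0,0,0.5,-0.7,28,10],[0,0,0,0.5,-0.7,28,10],[0,0,0,0.5,-0.7,28,10]]' 30
python3 - <<'E'
from h import *
s=sensors.observe();print(s['t'],s['ee_pos'],s['orientation'],s['finger_gap'],s['contact_force'])
im=cams.get_image('wrist')
cv2.imwrite('pics/w3c.png',cv2.resize(im[200:400,220:420,::-1],None,fx=3,fy=3,interpolation=cv2.INTER_CUBIC))
E
```

```text
t: 2.85
ee_pos: [0.532, -0.1835, 0.0628]
orientation: [-3.105, -0.478, -0.002]
contact_force: [0.1, 0.2, 0.3]
finger_gap: 0.0204
2.85 [ 0.53200622 -0.18347418  0.06276727] [-3.10451495e+00 -4.78471382e-01 -2.21142419e-03] 0.02041399110920115 [0.10027878 0.20936141 0.31799236]
```

View pics/w3c.png

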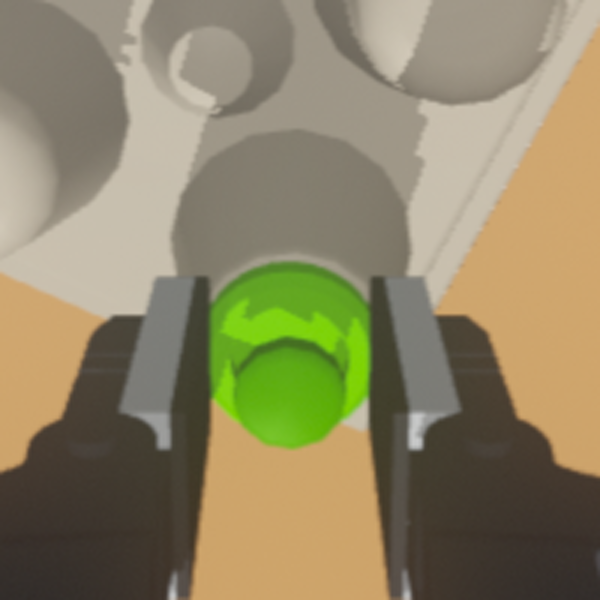

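```bash
python3 -m handwheel '[[0,0,0,0,0,0,40],[0,0,0,0,0,0,40],[0,0,0,0,0,0,40],[0,0,0,0,0,3.5,40],[0,0,0,0,0,3.5,10],[0,0,0,0,0,3.5,10],[0,0,0,0,0,3.5,10],[0,0,0,0,0,3.5,10],[0,0,0,0,0,3.5,10]]' 30
python3 - <<'E'
from h import *
s=sensors.observe();print(s['t'],s['ee_pos'],s['orientation'],s['finger_gap'],s['contact_force'])
im=cams.get_image('wrist')
cv2.imwrite('pics/w4c.png',cv2.resize(im[200:400,220:420,::-1],None,fx=3,fy=3,interpolation=cv2.INTER_CUBIC))
E
```

```text
t: 3.8
ee_pos: [0.532, -0.1836, 0.0591]
orientation: [-3.105, -0.479, -0.002]
contact_force: [0.1, -4.1, -4.4]
finger_gap: 0.0231
3.8 [ 0.53196958 -0.18358981  0.05909871] [-3.10463378e+00 -4.78574670e-01 -2.00195561e-03] 0.02311715372931577 [ 0.12398179 -4.12957147 -4.41490326]
```

View pics/w4c.png

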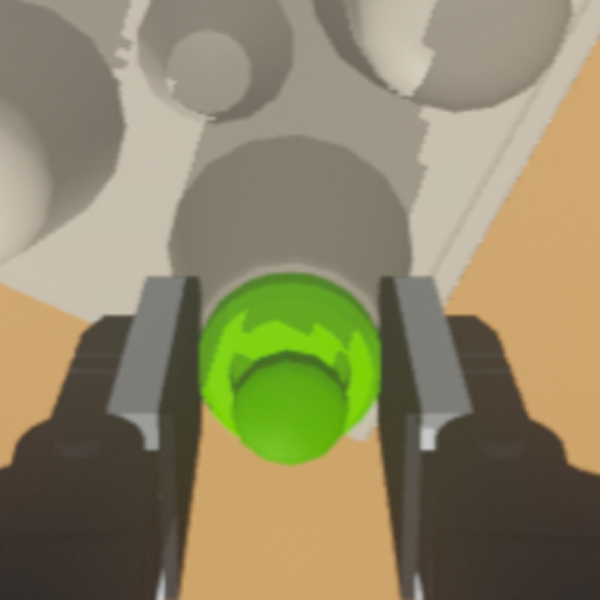

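```bash
python3 -m handwheel '[[0,0,0,0,0,0,10],[0,0,0,0,0,0,10],[0,0,0,0,0,0,10]]'
```

```text
t: 4.15
ee_pos: [0.5319, -0.1836, 0.0591]
orientation: [-3.105, -0.479, -0.002]
contact_force: [-0.1, -4.0, -3.2]
finger_gap: 0.0228
```

```bash
python3 -m handwheel '[[0,0,0,0,0,-10,10],[0,0,0,0,0,-25,10],[0,0,0,0,0,-50,10],[0,0,0,0,0,-80,10],[0,0,0,0,0,-80,10]]'
python3 - <<'E'
from h import *
s=sensors.observe();print(s['t'],s['ee_pos'],s['orientation'],s['finger_gap'],s['contact_force'])
im=cams.get_image('wrist')
cv2.imwrite('pics/w5c.png',cv2.resize(im[200:400,220:420,::-1],None,fx=3,fy=3,interpolation=cv2.INTER_CUBIC))
im=cams.get_image('scene')
cv2.imwrite('pics/s5.png',im[:,:,::-1])
cv2.imwrite('pics/s5c.png',cv2.resize(im[180:310,200:340,::-1],None,fx=4.5,fy=4.5,interpolation=cv2.INTER_CUBIC))
E
```

```text
t: 4.65
ee_pos: [0.5338, -0.1842, 0.1442]
orientation: [3.102, 0.478, 0.012]
contact_force: [1.3, 0.2, -0.0]
finger_gap: 0.0217
4.65 [ 0.53382761 -0.18419626  0.14421689] [3.10152037 0.47822492 0.01192622] 0.021715792415691444 [ 1.27560376  0.15493272 -0.02026513]
```

View pics/w5c.png

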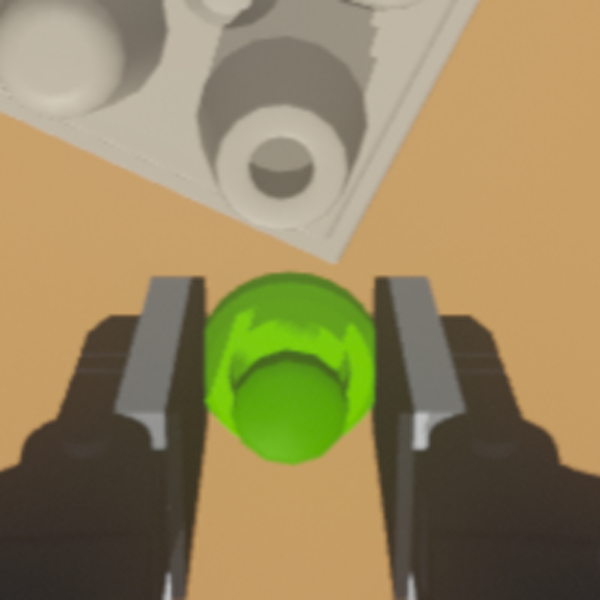

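View pics/s5c.png

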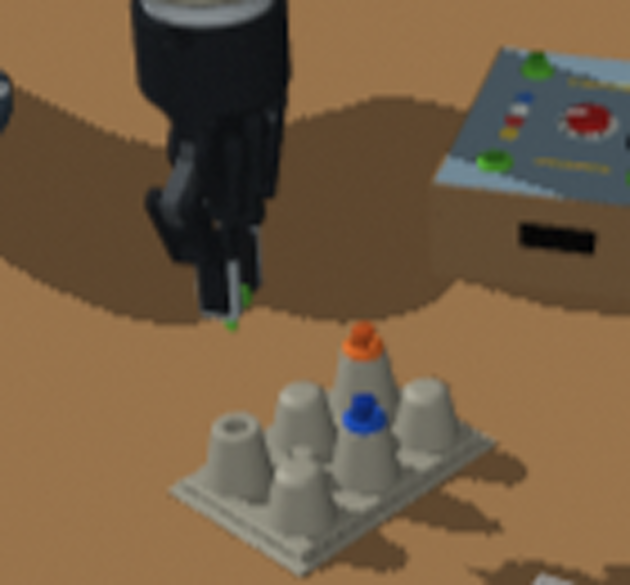

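```bash
python3 - <<'E'
from h import *
s=sensors.observe();T=wristT(s)
print(s['t'],s['finger_gap'])
h=ray('wrist',(316.3,335.7),s['ee_pos'][2]+.0029,T);print('rivet-tcp',h-s['ee_pos'], (tool(s)[:3,:3].T@(h-s['ee_pos'])*1e3).round(1))
print('cuphole',ray('wrist',(220+282/3-.3,200+166/3-.3),.046,T))
print('glue',ray('top',(252,198),.1),ray('top',(287,197),.1))
print(plan(s,[.556,.275,.16],np.radians(107.2)))
E
```

```text
4.75 0.021483586329421326
rivet-tcp [2.08041664e-05 7.34986402e-04 2.90000000e-03] [ 0.2 -0.7 -2.9]
cuphole [ 0.5299998  -0.18210619  0.046     ]
glue [0.74534413 0.18721006 0.1       ] [0.74637673 0.09835191 0.1       ]
(array([ 0.06, -0.17,  0.33]), array([ 160.9, -430.1,  -19.5]))
```

```bash
python3 -m handwheel '[[0,0,0,13,-36,-5,10],[0,0,0,27,-72,-10,10],[0,0,0,40,-108,-15,10],[0,0,0,54,-145,-20,10],[0,0,0,69,-185,-20,10],[0,0,0,84,-225,-20,10],[0,0,0,99,-265,-20,10],[0,0,0,114,-305,-20,10],[0,0,0,129,-345,-20,10],[0,0,0,142,-380,-20,10],[0,0,0,153,-410,-20,10],[0,0,0.3,161,-430,-20,10]]'
python3 -m handwheel '[[0,0,0,0,0,0,10],[0,0,0,0,0,0,10],[0,0,0,0,0,0,10]]'
python3 - <<'E'
from h import *
s=sensors.observe();print(s['t'],s['ee_pos'],s['orientation'],s['finger_gap'],s['contact_force'])
im=cams.get_image('wrist')
cv2.imwrite('pics/w6.png',im[:,:,::-1])
E
```

```text
t: 5.95
ee_pos: [0.5553, 0.2771, 0.1597]
orientation: [3.105, 0.473, 0.002]
contact_force: [0.0, 0.3, -0.8]
finger_gap: 0.0218
t: 6.25
ee_pos: [0.555, 0.2761, 0.1593]
orientation: [3.105, 0.472, 0.001]
contact_force: [-0.2, 0.2, -0.7]
finger_gap: 0.0216
6.25 [0.55503337 0.27613875 0.15932824] [3.10483763e+00 4.71854496e-01 7.33735934e-04] 0.021597470281776065 [-0.18245906  0.20626556 -0.65639803]
```

View pics/w6.png

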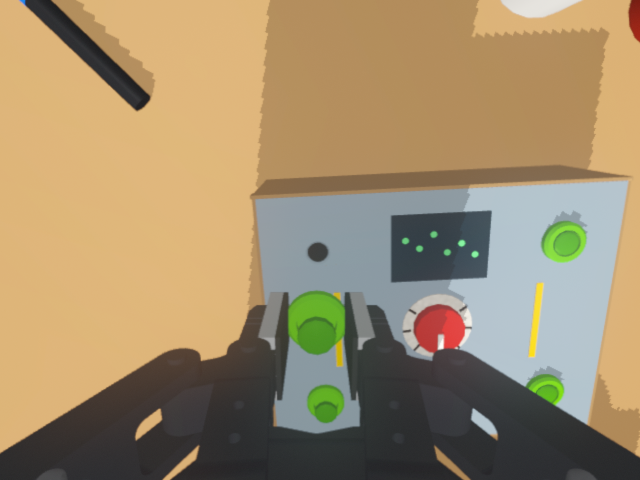

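Gap is steady at 21.6 mm. The hole is at about (318,252) and the proud rivet at (326,405); zooming in.

```bash
python3 - <<'E'
from h import *
im=cv2.imread('pics/w6.png')
cv2.imwrite('pics/w6c.png',cv2.resize(im[230:430,260:380],None,fx=3,fy=3,interpolation=cv2.INTER_CUBIC))
cv2.imwrite('pics/w6h.png',cv2.resize(im[230:275,295:340],None,fx=10,fy=10,interpolation=cv2.INTER_CUBIC))
E
```

```text
(no output)
```

View pics/w6c.png

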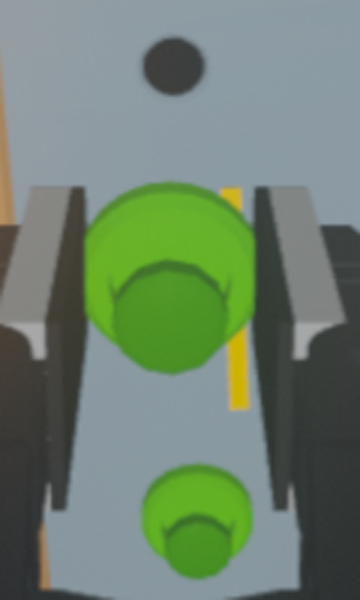

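View pics/w6h.png

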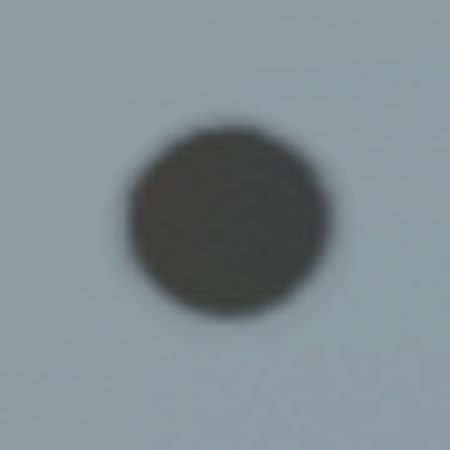

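```bash
python3 - <<'E'
from h import *
s=sensors.observe();T=wristT(s);z=s['ee_pos'][2]
h=ray('wrist',(317.5,251.5),.07,T)
p=ray('wrist',(260+198/3-.3,230+549/3-.3),.085,T);pc=ray('wrist',(260+197/3-.3,230+513/3-.3),.075,T)
r=ray('wrist',(316.3,335.7),z+.0029,T);c=ray('wrist',(316.3,321.3),z-.0081,T)
print('hole',h,'proud',p,pc,np.linalg.norm(h-p));print('riv',r-s['ee_pos'],c-s['ee_pos'])
d=(h-r);print(s['ee_pos'],d,plan(s,[s['ee_pos'][0]+d[0],s['ee_pos'][1]+d[1],.110],np.radians(106.9+.4)),tool(s).round(4))
E
```

```text
hole [0.55707232 0.27648631 0.07      ] proud [0.46480574 0.24254861 0.085     ] [0.46559775 0.242769   0.075     ] 0.09944792211371438
riv [2.68932603e-05 7.37142041e-04 2.90000000e-03] [-8.29978938e-05  6.84304909e-04 -8.10000000e-03]
[0.55519378 0.27605138 0.15950045] [ 0.00185165 -0.00030222 -0.09240045] (array([ 0.06, -0.04, -0.04]), array([ 1.6,  0.8, 49.5])) [[ 9.550e-01  2.967e-01  1.000e-03  5.552e-01]
 [ 2.967e-01 -9.550e-01 -8.000e-04  2.761e-01]
 [ 7.000e-04  1.100e-03 -1.000e+00  1.595e-01]
 [ 0.000e+00  0.000e+00  0.000e+00  1.000e+00]]
```

```bash
python3 -m handwheel '[[0,0,0,1.6,0.8,20,10],[0,0,0,1.6,0.8,36,10],[0,0,0,1.6,0.8,36,10],[0,0,0,1.6,0.8,36,10]]'
python3 - <<'E'
from h import *
s=sensors.observe();print(s['t'],s['ee_pos'],s['orientation'],s['finger_gap'],s['contact_force'])
im=cams.get_image('wrist')
cv2.imwrite('pics/w7.png',im[:,:,::-1])
cv2.imwrite('pics/w7c.png',cv2.resize(im[240:400,260:380,::-1],None,fx=4,fy=4,interpolation=cv2.INTER_CUBIC)[:600])
s=sensors.observe();print(s['ee_pos'])
im=cams.get_image('scene')
cv2.imwrite('pics/s7c.png',cv2.resize(im[130:250,260:400,::-1],None,fx=5,fy=5,interpolation=cv2.INTER_CUBIC))
E
```

```text
t: 6.7
ee_pos: [0.557, 0.2754, 0.1234]
orientation: [3.105, 0.47, 0.0]
contact_force: [0.1, 0.2, -0.2]
finger_gap: 0.0213
6.7 [0.55695968 0.2753857  0.12341794] [3.10504755e+00 4.70434537e-01 1.55127504e-04] 0.02134401068829602 [ 0.14158242  0.16984095 -0.17998716]
[0.557254   0.27563781 0.12400928]
```

View pics/w7c.png

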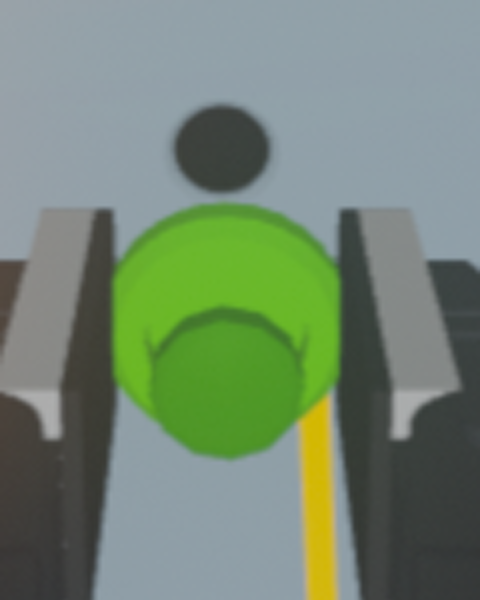

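View pics/s7c.png

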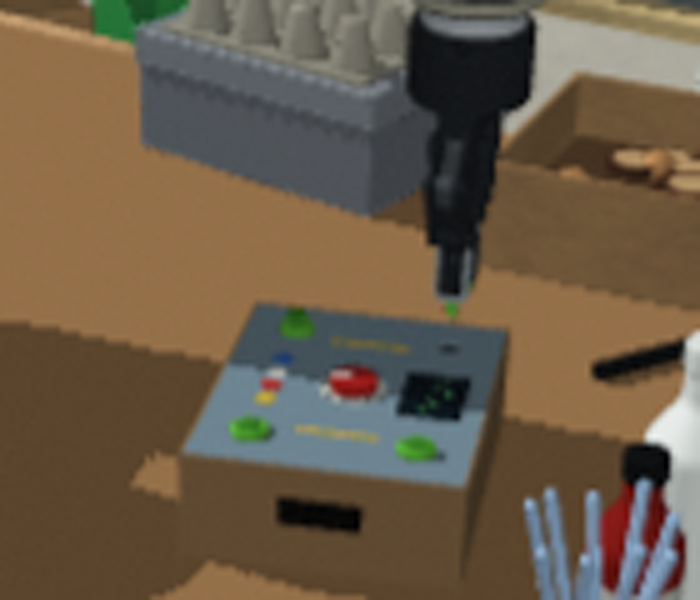

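```bash
python3 - <<'E'
from h import *
s=sensors.observe()
s['ee_pos']=np.array([.55705,.27545,.1236]);T=wristT(s);z=s['ee_pos'][2]
h=ray('wrist',(315.1,276.6),.07,T)
r=ray('wrist',(316.5,335.6),z+.0029,T)
print(h,r,h-r)
s=sensors.observe();r2=s['ee_pos']+r-np.array([.55705,.27545,.1236])
print(s['ee_pos'],h-r2,(tool(s)[:3,:3].T@(h-r2)*1e3).round(1))
E
```

```text
[0.55723969 0.27675975 0.07      ] [0.55713288 0.27613045 0.1265    ] [ 0.0001068   0.00062929 -0.0565    ]
[0.55735109 0.27575583 0.12423348] [-0.00019429  0.00032346 -0.05713348] [-0.2 -0.4 57.1]
```

```bash
python3 -m handwheel '[[0,0,0,-0.2,-0.4,12,10],[0,0,0,-0.2,-0.4,22,10],[0,0,0,-0.2,-0.4,26,10],[0,0,0,-0.2,-0.4,30,10],[0,0,0,-0.2,-0.4,30,10]]'
```

```text
t: 7.3
ee_pos: [0.5569, 0.276, 0.0936]
orientation: [3.105, 0.471, 0.001]
contact_force: [-0.0, -0.3, 0.3]
finger_gap: 0.0214
```

```bash
python3 -m handwheel '[[0,0,0,0,0,5,10],[0,0,0,0,0,8,10],[0,0,0,0,0,10,10],[0,0,0,0,0,10,10]]'
```

```text
t: 7.7
ee_pos: [0.5568, 0.276, 0.0842]
orientation: [3.105, 0.471, 0.001]
contact_force: [-2.9, -1.8, 7.4]
finger_gap: 0.0216
```

```bash
python3 -m handwheel '[[0,0,0,0,0,0,20],[0,0,0,0,0,0,40],[0,0,0,0,0,0,40],[0,0,0,0,0,0,40],[0,0,0,0,0,-20,40],[0,0,0,0,0,-45,40],[0,0,0,0,0,-45,40],[0,0,0,0,0,-45,40]]'
python3 - <<'E'
from h import *
s=sensors.observe();print(s['t'],s['ee_pos'],s['orientation'],s['finger_gap'],s['contact_force'])
im=cams.get_image('wrist')
cv2.imwrite('pics/w8.png',im[:,:,::-1])
cv2.imwrite('pics/w8c.png',cv2.resize(im[240:400,240:400,::-1],None,fx=3.7,fy=3.7,interpolation=cv2.INTER_CUBIC)[:600])
im=cams.get_image('scene')
cv2.imwrite('pics/s8c.png',cv2.resize(im[130:250,260:400,::-1],None,fx=5,fy=5,interpolation=cv2.INTER_CUBIC))
E
```

```text
t: 8.5
ee_pos: [0.5568, 0.276, 0.1293]
orientation: [3.105, 0.471, 0.002]
contact_force: [-0.3, -0.2, -0.9]
finger_gap: 0.0342
8.5 [0.55684885 0.27602865 0.12930864] [3.10519385e+00 4.71131776e-01 2.08083102e-03] 0.03420694538117542 [-0.33342956 -0.19684219 -0.8684792 ]
```

View pics/w8c.png

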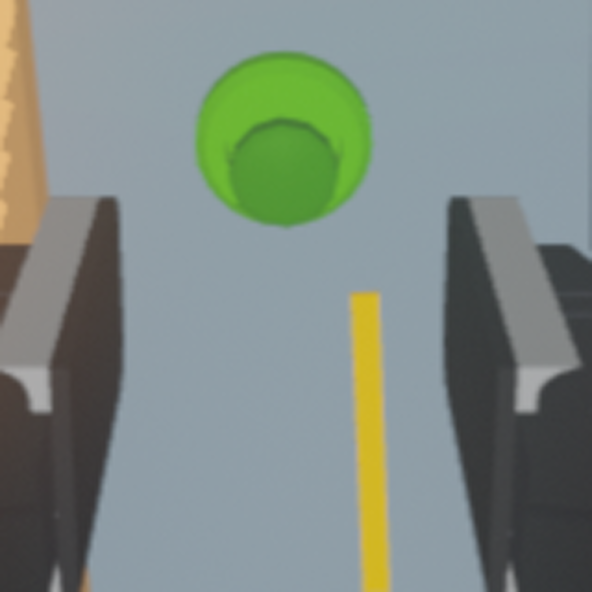

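View pics/s8c.png

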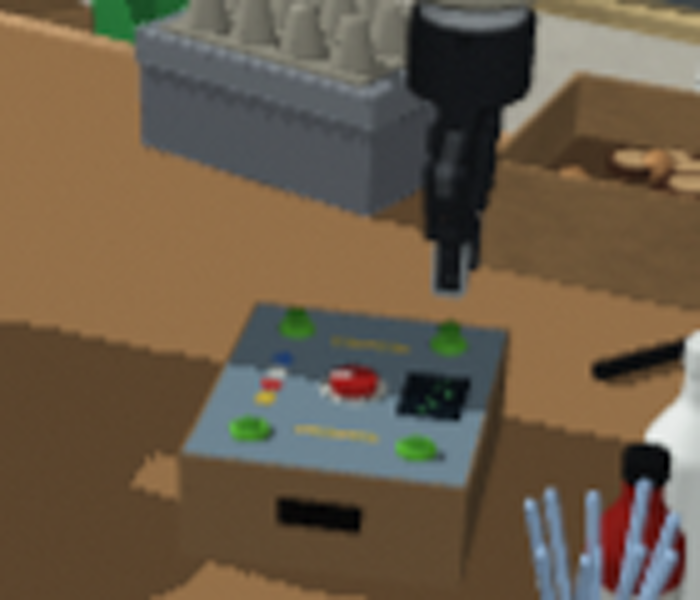

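```bash
python3 - <<'E'
from h import *
s=sensors.observe();s0=dict(s);s0['ee_pos']=np.array([.55685,.27603,.1293]);T=wristT(s0)
h=ray('wrist',(316.8,287.1),.086,T);c=ray('wrist',(316.5,277.1),.075,T);print(h,c,s['ee_pos'])
print(plan(s,[h[0],h[1],.105],np.radians(107.3)))
E
python3 -m handwheel '[[0,0,0,0,0,0,0],[0,0,0,0,0,0,0],[0,0,0,0,0,0,0],[0,0,0,0,0,0,0],[0,0,0,0,0,0,0],[0,0,0,0,0,0,0]]' 40
```

```text
[0.55601916 0.27617265 0.086     ] [0.5566038  0.27647468 0.075     ] [0.55631359 0.27581469 0.12825893]
(array([ 0.07,  0.05, -0.05]), array([-0.2, -0.5, 23.3]))
t: 9.2
ee_pos: [0.5563, 0.2758, 0.1283]
orientation: [3.105, 0.471, -0.001]
contact_force: [-0.1, 0.6, -0.3]
finger_gap: -0.0
```

```bash
python3 -m handwheel '[[0,0,0,0,-0.5,12,0],[0,0,0,0,-0.5,23,0],[0,0,0,0,-0.5,26,0],[0,0,0,0,-0.5,29,0],[0,0,0,0,-0.5,31,0],[0,0,0,0,-0.5,31,0]]'
```

```text
t: 9.8
ee_pos: [0.5561, 0.2762, 0.0972]
orientation: [3.105, 0.471, -0.001]
contact_force: [-0.1, -0.5, 0.9]
finger_gap: 0.0005
```

```bash
python3 -m handwheel '[[0,0,0,0,0,2,0],[0,0,0,0,0,3,0],[0,0,0,0,0,4,0],[0,0,0,0,0,4,0]]'; python3 -m handwheel '[[0,0,0,0,0,1,0],[0,0,0,0,0,2,0],[0,0,0,0,0,3,0],[0,0,0,0,0,3,0]]'
```

```text
t: 10.2
ee_pos: [0.5562, 0.2763, 0.0936]
orientation: [3.105, 0.471, -0.001]
contact_force: [-2.4, -1.7, 5.1]
finger_gap: -0.0
t: 10.6
ee_pos: [0.5562, 0.2763, 0.0909]
orientation: [3.105, 0.471, -0.001]
contact_force: [-2.5, -0.8, 5.6]
finger_gap: -0.0003
```

```bash
python3 -m handwheel '[[0,0,0,0,0,1,0],[0,0,0,0,0,2,0],[0,0,0,0,0,2,0]]'; python3 -m handwheel '[[0,0,0,0,0,1,0],[0,0,0,0,0,2,0],[0,0,0,0,0,2,0]]'
```

```text
t: 10.9
ee_pos: [0.5563, 0.2763, 0.0897]
orientation: [3.105, 0.471, -0.001]
contact_force: [-4.4, -2.7, 11.1]
finger_gap: 0.0
t: 11.2
ee_pos: [0.5564, 0.2763, 0.0896]
orientation: [3.105, 0.471, -0.0]
contact_force: [-8.7, -3.0, 21.3]
finger_gap: 0.0001
```

```bash
python3 -m handwheel '[[0,0,0,0,0,-20,0],[0,0,0,0,0,-45,0],[0,0,0,0,0,-45,0],[0,0,0,0,0,-45,30],[0,0,0,0,0,-45,40],[0,0,0,0,0,-45,40]]'
python3 - <<'E'
from h import *
s=sensors.observe();print(s['t'],s['ee_pos'],s['finger_gap'],s['contact_force'])
im=cams.get_image('wrist')
cv2.imwrite('pics/w9c.png',cv2.resize(im[240:400,240:400,::-1],None,fx=3.7,fy=3.7,interpolation=cv2.INTER_CUBIC)[:600])
print(plan(s,[.4652,.2427,.135],np.radians(107.3)))
E
```

```text
t: 11.8
ee_pos: [0.556, 0.2762, 0.1335]
orientation: [3.104, 0.471, -0.003]
contact_force: [-0.1, 0.8, 0.0]
finger_gap: 0.0342
11.8 [0.55595308 0.27622432 0.13352613] 0.034245509125875956 [-0.0588806   0.7864869   0.04868852]
(array([ 0.08,  0.11, -0.04]), array([-96.6,   5.1,  -1.3]))
```

View pics/w9c.png

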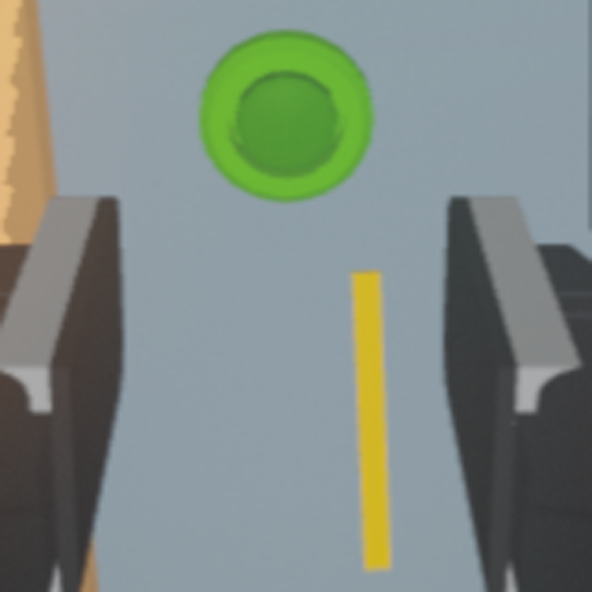

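The new rivet (centre about (317,272) in the full picture) is upright with its pin sunk into the collar. Next is the proud one.

```bash
python3 -m handwheel '[[0,0,0,-40,2,-1,40],[0,0,0,-75,4,-1,40],[0,0,0,-97,5,-1,40],[0,0,0,-97,5,-1,40],[0,0,0,-97,5,-1,40],[0,0,0,-97,5,-1,40]]'
python3 - <<'E'
from h import *
s=sensors.observe();print(s['t'],s['ee_pos'],s['finger_gap'],s['contact_force'])
im=cams.get_image('wrist')
cv2.imwrite('pics/w10.png',im[:,:,::-1])
cv2.imwrite('pics/w10c.png',cv2.resize(im[240:400,240:400,::-1],None,fx=3.7,fy=3.7,interpolation=cv2.INTER_CUBIC)[:600])
E
```

```text
t: 12.45
ee_pos: [0.4658, 0.243, 0.1348]
orientation: [3.105, 0.471, -0.001]
contact_force: [0.6, -0.2, 0.2]
finger_gap: 0.0345
12.45 [0.46576048 0.243017   0.13478007] 0.034530525640840415 [ 0.57007097 -0.20297508  0.1882828 ]
```

View pics/w10c.png

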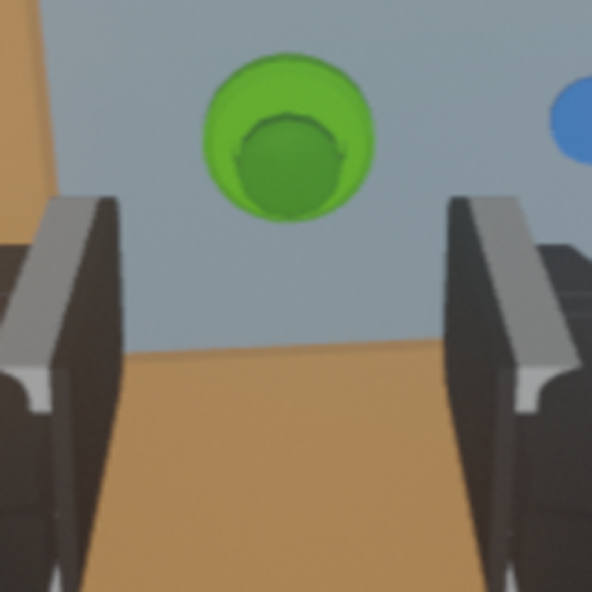

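```bash
python3 -m handwheel '[[0,0,0,0,0,0,0],[0,0,0,0,0,0,0],[0,0,0,0,0,0,0],[0,0,0,0,0,0,0],[0,0,0,0,0,0,0],[0,0,0,0,0,0,0]]' 40; python3 - <<'E'
from h import *
s=sensors.observe();s0=dict(s);s0['ee_pos']=np.array([.46576,.24302,.1348]);T=wristT(s0)
h=ray('wrist',(317.9,285),.085,T);c=ray('wrist',(317.7,277),.075,T);print(h,c,s['ee_pos'])
print(plan(s,[c[0],c[1],.105],np.radians(107.3)))
E
```

```text
t: 13.1
ee_pos: [0.4657, 0.243, 0.1347]
orientation: [3.104, 0.471, -0.002]
contact_force: [-0.4, 0.0, 0.8]
finger_gap: -0.0
[0.46349653 0.24213136 0.085     ] [0.46366421 0.24222882 0.075     ] [0.46568944 0.24296766 0.13473369]
(array([ 0.08,  0.08, -0.04]), array([-2.1,  0.1, 29.7]))
```

```bash
python3 -m handwheel '[[0,0,0,-2.1,0,12,0],[0,0,0,-2.1,0,25,0],[0,0,0,-2.1,0,33,0],[0,0,0,-2.1,0,37,0],[0,0,0,-2.1,0,40,0],[0,0,0,-2.1,0,40,0]]';python3 -m handwheel '[[0,0,0,0,0,1.5,0],[0,0,0,0,0,3,0],[0,0,0,0,0,4,0],[0,0,0,0,0,4,0]]'
```

```text
t: 13.7
ee_pos: [0.4635, 0.2422, 0.0942]
orientation: [3.104, 0.471, -0.003]
contact_force: [0.2, 0.5, 0.6]
finger_gap: 0.0001
t: 14.1
ee_pos: [0.4636, 0.2423, 0.0904]
orientation: [3.104, 0.471, -0.002]
contact_force: [-1.0, -0.1, 3.6]
finger_gap: -0.0002
```

```bash
python3 -m handwheel '[[0,0,0,0,0,1,0],[0,0,0,0,0,2,0],[0,0,0,0,0,2,0]]'; python3 -m handwheel '[[0,0,0,0,0,1,0],[0,0,0,0,0,2,0],[0,0,0,0,0,2,0]]'
```

```text
t: 14.4
ee_pos: [0.4638, 0.2423, 0.0896]
orientation: [3.104, 0.471, -0.002]
contact_force: [-6.8, -2.4, 18.8]
finger_gap: -0.0
t: 14.7
ee_pos: [0.4638, 0.2424, 0.0894]
orientation: [3.104, 0.472, -0.002]
contact_force: [-10.8, -4.7, 29.4]
finger_gap: 0.0001
```

```bash
python3 -m handwheel '[[0,0,0,0,0,-25,0],[0,0,0,0,0,-60,0],[0,0,0,-20,0,-100,0],[0,0,0,-40,0,-130,0],[0,0,0,-40,0,-130,0],[0,0,0,-40,0,-130,0]]'
python3 - <<'E'
from h import *
s=sensors.observe();print(s['t'],s['ee_pos'],s['finger_gap'],s['contact_force'])
im=cams.get_image('wrist')
cv2.imwrite('pics/w11.png',im[:,:,::-1])
im=cams.get_image('scene')
a=cv2.resize(im[180:310,230:370,::-1],None,fx=4.5,fy=4.5,interpolation=cv2.INTER_CUBIC)
cv2.imwrite('pics/s11c.png',a)
cv2.imwrite('pics/t11.png',cams.get_image('top')[:,:,::-1])
E
```

```text
t: 15.3
ee_pos: [0.4259, 0.2308, 0.2197]
orientation: [3.105, 0.472, 0.001]
contact_force: [0.0, -0.2, -0.1]
finger_gap: -0.0003
15.3 [0.42588307 0.23082442 0.21974501] -0.00034651532095096604 [ 1.25732832e-04 -1.86750273e-01 -1.23649543e-01]
```

View pics/w11.png

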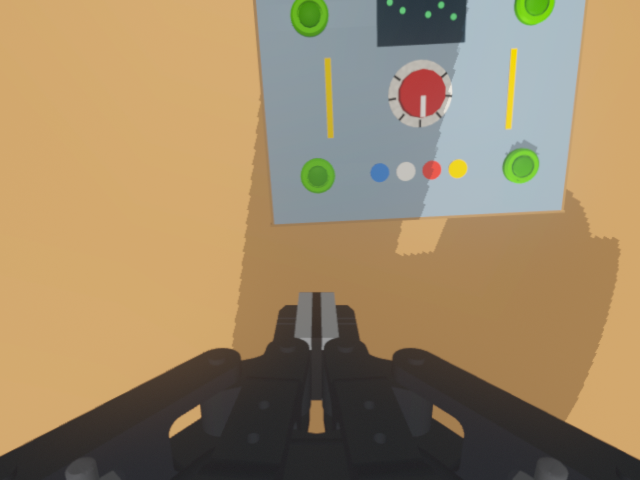

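View pics/s11c.png

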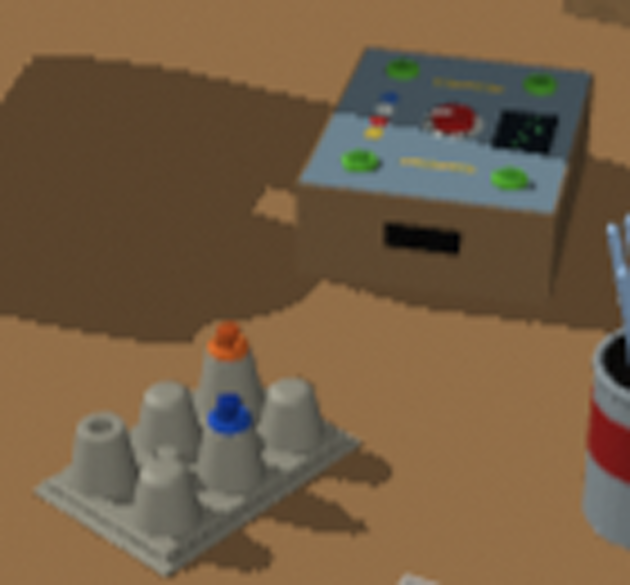

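All four panel rivets look flush: (310,15), (318,176), (522,166) and (535,5). Orange and blue are still in the carton. Signing off.

```bash
python3 -c "
from rig import ticket
print(ticket.sign_off())"
```

```text
the job is handed in; nothing more can be done
None
```

I set the green rivet from the carton in the panel's empty corner hole and pushed its pin flush. I then pushed the proud rivet's pin flush too. The job was handed in at about 15.5 s of the 48 s; sign-off reports no verdict.

**Pins:** Both stopped hard at the same tool height, 0.0896 m under 21 N for the new rivet and 0.0894 m under 29 N for the proud one. That is within 1 mm of the fully-down height I expected.

**Last pictures:** All four panel rivets look alike and flush. Orange and blue are still in their cups, nothing else looked moved in the views I checked, and the arm is clear.

**Disagreements:**
- The top and wrist cameras differed by about 3–5 mm on where things were. I went by the wrist camera.
- The new rivet's collar met the panel about 1 mm higher than calculated. It had dropped in and stood upright once released.
- My first close at the carton came in above the collar, so I reopened and gripped again 3.5 mm lower.

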